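Tip soaked potatoes from their wash basket into the peeler's feed hopper

TASK

Lift the basket of potatoes out of the wash tub by its swinging handle and stand it on the peeler's rest rods with its front hook over the hopper rail, then let go. Take the basket again by the bar along its back and tip it over the rail, hook still on, so that all five potatoes drop into the feed hopper; then lower the empty basket back level onto the rods, still hooked, and let go. Leave the coffee cup and the teaspoon as they are.

Things in the scene. Friction and masses are not known exactly. Their poses are not given: they have to be found in the camera images.
- tub: White plastic open wash tub, fixed, 262 x 150 mm at the rim (13 mm grip tabs at the ends), 105 mm tall, floor 5 mm. Origin: centre of its underside; x along its length, the same way as the basket's x. The basket stands in it with 8 to 13 mm of room all round, too narrow for a finger, its rim 35 mm below the tub's; only the swinging handle sticks out.
- basket: Perforated steel basket, 106 mm wide (y), x from -98 to +127 mm, 68 mm tall without handle, 0.3 kg. Origin: underside, on the centre line; x points to the pouring front, z up. Floor from x = -45 to 35 mm; front wall rises at 45 degrees to x = 100 mm, rear wall leans out 35 degrees to x = -91 mm. It empties when tipped front down by about 70 degrees.
- hook_slot (a point): Middle of the slot of the hook (lip 92 mm wide, with a flange turned down at x = 124 mm to z = 48 mm), at (108, 0, 57.5) mm in the basket's frame, axes as the basket's. Open below, 27 mm wide in x; the lip's underside is 6.5 mm above this point. With the basket on the rods and hooked, it lies on the rail's axis, give or take 8 mm in x.
- rear_bar (a point): Middle of the round steel bar, 12 mm thick, 106 mm long along y, that tops the basket's rear wall, at (-91.5, 0, 66) mm in the basket's frame, axes as the basket's. The wall runs down and forward from it, 35 degrees from vertical, so fingers that straddle bar and wall point forward and down, 35 to 40 degrees from vertical.
- bail (a joint): Angle of the basket's swinging handle (rad): 0 upright, positive leaning to the basket's front (stop at 0.35), negative to its back (stop at -0.7), where it is in the way of a hand at the rear bar. The hinge holds the handle where it is left but cannot hold the basket. Hinge axis along the basket's y through point bail_hub.
- bail_grip (a point): Middle of the black round grip, 16 mm thick, 60 mm long along y, on the swinging handle, 90 mm from its hinge axis; z points away from the hinge along the handle's arms, which stand 118 mm apart.
- peeler: Steel bench peeler, fixed: drum 150 mm wide, 250 mm tall (axis at x = 205 mm), with an open feed hopper. Origin: on the work surface below the middle of the rail; x points from the rest rods over the rail into the hopper, z up. Two 8 mm rest rods along x at y = -30 and 30 mm, tops at z = 40 mm, reach from x = -22 to -178 mm, ends turned up to z = 51 mm.
- rail (a point): Middle of the hook rail, a round steel bar 10 mm thick along y between the hopper's cheeks, its axis 97.5 mm above the work surface. Axes as the peeler's.
- hopper (a point): Point in the hopper, (75, 0, 30) mm in the peeler's frame. The hopper reaches from x = -22 mm (inlet wall, 62 mm tall, below and before the rail) to x = 126 mm (back wall, 176 mm tall), between cheeks at y = -76 and 76 mm whose tops rise from z = 116 mm at the rail to 165 mm; its floor slopes down to a pocket at z = 14 mm.
- coffee_cup: Striped espresso cup, 65 x 88 x 50 mm, bystander near one end of the tub; origin: centre of its underside.
- teaspoon: Steel teaspoon, 130 mm long, bystander lying behind the rest rods; origin: centre of its underside.
- potato_0: One of the five small potatoes, about 46 x 35 x 33 mm, 35 g, in the basket; origin: its middle, long axis y.
- potato_1: One of the five small potatoes, about 46 x 35 x 33 mm, 35 g, in the basket; origin: its middle, long axis y.
- potato_2: One of the five small potatoes, about 46 x 35 x 33 mm, 35 g, in the basket; origin: its middle, long axis y.
- potato_3: One of the five small potatoes, about 46 x 35 x 33 mm, 35 g, in the basket; origin: its middle, long axis y.
- potato_4: One of the five small potatoes, about 46 x 35 x 33 mm, 35 g, in the basket; origin: its middle, long axis y.
- bail_hub (a point): Point on the handle's hinge axis in the middle of the basket, at (4, 0, 75) mm in the basket's frame. Axes as the basket's.

How it is judged:
By the outcome, as a careful person would: the job done as asked, in the order asked, and still so for the second after the job is handed in, with the robot touching nothing.
It also fails if it takes over 66 s, if anything falls off the work surface, if the arm or the gripper's body presses on something with over 40 N, if the wrist force passes 120 N, or if a joint passes its speed limit or range.

ROBOT

A 6-joint arm with a two-finger parallel gripper is mounted at the origin on a cart in front of the work surface, level with it; the furniture and walls round the work are solid. World frame = base frame: x ahead of the robot, y to its left, z up, the work surface at z = 0. Lengths are in m, angles in rad, forces in N, time in s.
With the tool pointing down it reaches from about 0.4 to 0.825 m from the base axis. Payload 7 kg.
Tool frame: the origin (TCP) lies at the centre of the arm's flange, where the gripper is bolted on; the fingertips stand 178 mm ahead of it and the grasp point (between the pads) lies 159 mm ahead of it; z points along the fingers, y is the direction in which the jaws open and shut (so a half turn about z gives the same grasp; the last joint's range is limited). The gripper opens to 88 mm and grips with 3 to 60 N. Pads are 19 mm wide; open, the fingers measure 130 mm over their backs; the gripper's body (78 mm by 193 mm) begins 47 mm behind the grasp point.
Start: joints at [1.514, 0.359, 0.012, 0, -1.224, -0.288], TCP at [0.228, 0.635, 0.405] pointing down, gripper open.
Joint ranges: [-3.07, 3.07], [-1.43, 2.12], [-1.02, 1.25], [-3.03, 1.67], [-3.05, -0], [-3.03, 3.03]. Speed limits (rad/s): [2.39, 2.39, 3.01, 3.14, 3.14, 3.14].

INTERFACE

Orientations are given as [roll, pitch, yaw] about the fixed x, y, z axes, in that order (R = Rz(yaw) Ry(pitch) Rx(roll)).
In Python, from station import * gives the robot as it stands.
- The arm moves only by the tool send_rows, never from a script. Its argument "motion" is a list of rows, each an object with "offset": the shift along the tool's x, y, z in cm, a list of three; "turn": the turn about the tool's z in degrees. In form: [{"offset": [x, y, z], "turn": turn}, ...]. A call has 1 to 8 rows; each row is the pose to reach, as a shift and turn from the pose commanded when the call began, along the tool's axes at that moment; what a row does not reach only later rows make up. A row lasts 1/10 s, in which the tool goes at most 50 mm and 8.59 degrees, less where a joint would pass 70% of its speed; a pose out of reach is approached as far as the arm can. A call with a gripper value outside its range is refused whole. "hand" is the opening, from -1 (shut) to 1 (fully open), set as the call begins (left out, the last holds). The fingers move at their own pace and stop on an object; "squeeze" is the grip in N (left out, the last holds). Time passes only in rows, so rows that repeat a pose let the fingers close. It gives the time, the measured TCP pose, the force and the opening at its end, in the units of the state.
- get_state(): the state, without advancing time (a new reading comes with each control period).
- grab_frame(name): name is "side" or "top" or "wrist"; returns a dict with "frame" (420x560x3 uint8, blue, green, red), "range_z" (420x560 float32, m along the optical axis (not along the pixel's ray), 0 where there is no reading), "vertical_fov" (degrees; the focal length in pixels is half the picture's height over the tangent of half this angle, whatever the lens; pixels are square), "cx", "cy" (the principal point, pixels), "cam_to_world" (4x4, takes a point from camera to world coordinates). Camera axes: x right, y up, looking along -z (the intrinsics and any distortion apply to the point x, -y, -z); pixel columns grow to the right and rows downward; lengths in m; the calibration is good to about 2 mm. A picture is of the moment at which its call begins.
- job_done(): hands the job in, once; it reports no verdict.
The state is a dict: "t": time; "q": joint angles; "qd": joint speeds; "joint_efforts": joint torques, N m; "eef_pos": TCP position; "ee_rot": TCP orientation; "force": force on the tool from outside, world axes, zero at the start; "moment": the same for the moment, N m; "width": finger opening in m.
Only numpy, scipy, OpenCV 4.12 (cv2) and the standard library are available. Lean on these libraries where they do the work, as an engineer would, in place of code of your own. Each camera call takes 0.05 s, during which the arm holds its last target. There are 200 camera calls.

## Working session

There is one attempt and no reset: what is moved stays moved. The work goes in short steps, Python scripts to look and compute and a tool call to move; the robot and the scene stay as the last step left them, time stands still between calls to the robot, and variables do not carry over. Pictures are saved under pics/ and viewed, about 8 in all and at most 12, crops included, and the job is handed in when it is done.

Besides the shell and the picture viewer there is one more tool, called after "Request:" as name(argument=value, ...) on one line, values as JSON. send_rows: Moves the arm, as the interface text tells. Its arguments: {"type":"object","properties":{"motion":{"type":"array"},"hand":{"type":"number"},"squeeze":{"type":"number"}},"required":["motion"]}

```bash
mkdir -p pics; cat > h.py <<'E'
import numpy as np, cv2, pickle, sys
from station import *
def grab(n,tag):
    f=grab_frame(n); cv2.imwrite(f'pics/{tag}.png',f['frame']); pickle.dump(f,open(f'pics/{tag}.pkl','wb')); return f
def load(tag): return pickle.load(open(f'pics/{tag}.pkl','rb'))
def foc(f): return f['frame'].shape[0]/2/np.tan(np.radians(f['vertical_fov'])/2)
def ray(f,u,v):
    d=np.array([(u-f['cx'])/foc(f),-(v-f['cy'])/foc(f),-1.]); T=np.array(f['cam_to_world']); return T[:3,3],T[:3,:3]@d
def onz(f,u,v,z):
    o,d=ray(f,u,v); return o+d*(z-o[2])/d[2]
def cloud(f):
    H,W=f['range_z'].shape; u,v=np.meshgrid(np.arange(W),np.arange(H)); z=f['range_z']; F=foc(f)
    P=np.stack([(u-f['cx'])/F*z,-(v-f['cy'])/F*z,-z],-1); T=np.array(f['cam_to_world']); return P@T[:3,:3].T+T[:3,3]
def proj(f,p):
    T=np.array(f['cam_to_world']); c=T[:3,:3].T@(np.asarray(p)-T[:3,3]); F=foc(f); return f['cx']+F*c[0]/-c[2], f['cy']-F*c[1]/-c[2]
E
python3 - <<'E'
from h import *
s=get_state(); print({k:np.round(v,3) for k,v in s.items()})
for n in('top','side'):
    f=grab(n,n+'0'); print(n,{k:v for k,v in f.items() if k not in('frame','range_z')}, (f['range_z']>0).mean())
E
```

```text
{'t': np.float64(0.0), 'q': array([ 1.514,  0.359,  0.011, -0.   , -1.224, -0.288]), 'qd': array([ 0.001,  0.   ,  0.001, -0.   ,  0.002, -0.001]), 'joint_efforts': array([-1.0000e-03, -5.8272e+01,  2.9305e+01,  6.9970e+00,  7.0000e-03,
       -0.0000e+00]), 'eef_pos': array([0.228, 0.635, 0.404]), 'ee_rot': array([ 3.14 , -0.   , -0.345]), 'force': array([ 0.208,  0.17 , -0.667]), 'moment': array([ 0.016, -0.006,  0.073]), 'width': np.float64(0.088)}
top {'vertical_fov': 51.195474674926274, 'cx': 279.34301966058285, 'cy': 208.64733471822535, 'cam_to_world': array([[-1.14127090e-02,  9.85401058e-01, -1.69866140e-01,
         4.26908250e-01],
       [-9.99571186e-01, -1.58240341e-02, -2.46382524e-02,
         1.62516327e-04],
       [-2.69665276e-02,  1.69512110e-01,  9.85159099e-01,
         9.68042138e-01],
       [ 0.00000000e+00,  0.00000000e+00,  0.00000000e+00,
         1.00000000e+00]])} 0.9957993197278912
side {'vertical_fov': 44.73307788022342, 'cx': 278.86685657932134, 'cy': 208.22367120495792, 'cam_to_world': array([[ 0.99929639,  0.0246537 , -0.02826535,  0.54636479],
       [-0.03556137,  0.38325272, -0.92295869, -1.04111752],
       [-0.01192157,  0.92331444,  0.38385978,  0.54787536],
       [ 0.        ,  0.        ,  0.        ,  1.        ]])} 0.9954124149659864
```

View pics/top0.png

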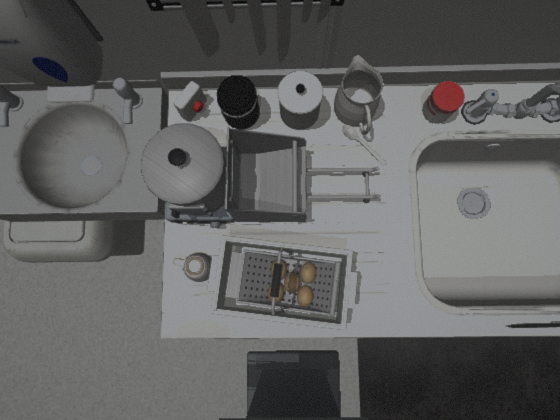

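View pics/side0.png

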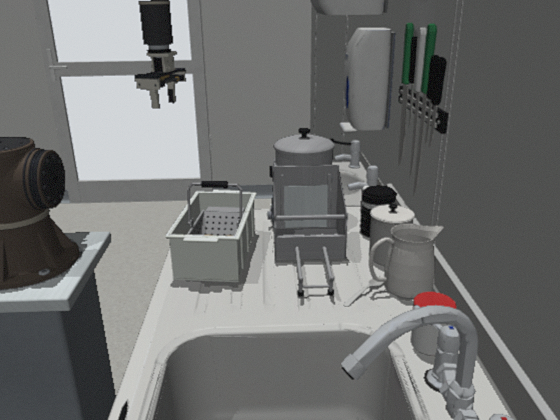

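```bash
python3 - <<'E'
from h import *
a=load('top0')['frame'][130:335,170:390]; b=load('side0')['frame'][150:310,160:370]
a=cv2.resize(a,None,fx=2.7,fy=2.7,interpolation=3)[:560]; a=np.clip(a*1.5,0,255).astype(np.uint8)
cv2.imwrite('pics/c0.png',a); print(a.shape)
f=load('top0'); P=cloud(f)
for (u,v) in [(277,262),(277,280),(277,300),(305,150),(305,200),(340,170),(340,199),(222,245),(345,300),(350,265),(308,272),(291,282),(305,295),(277,245),(277,310),(350,282),(226,280)]: print(u,v,np.round(P[v,u]*1000))
E
```

```text
(554, 594, 3)
277 262 [467.  26. 166.]
277 280 [434.  26. 172.]
277 300 [394.  31.  32.]
305 150 [710. -34.  62.]
305 200 [601. -31.  62.]
340 170 [ 671. -110.   37.]
340 199 [ 615. -113.  -10.]
222 245 [505. 136. 103.]
345 300 [ 396. -103.  104.]
350 265 [ 462. -115.  104.]
308 272 [451. -35.  40.]
291 282 [431.   1.  37.]
305 295 [404. -28.  38.]
277 245 [503.  27. 103.]
277 310 [372.  32.   3.]
350 282 [ 430. -114.  101.]
226 280 [437. 139.  24.]
```

View pics/c0.png

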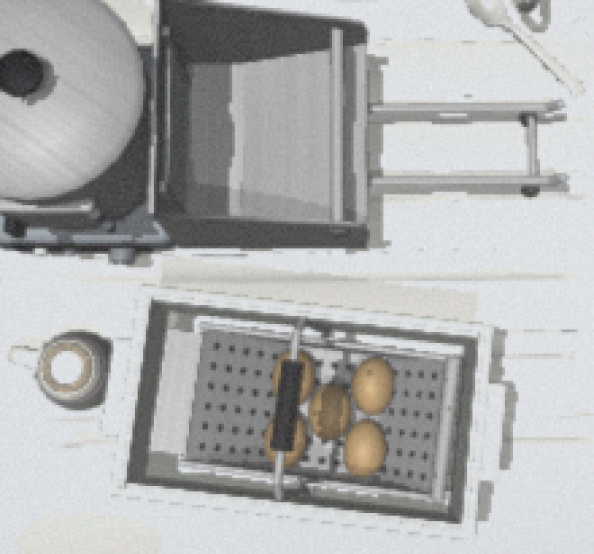

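```bash
python3 - <<'E'
from h import *
f=load('top0'); P=cloud(f); U,V=np.meshgrid(np.arange(560),np.arange(420))
def line(m,n):
    p=P[m]; c=np.median(p,0); w,v=np.linalg.eigh(np.cov((p-c)[:,:2].T)); a=v[:,1]; t=(p-c)[:,:2]@a
    print(n,m.sum(),'med',np.round(c*1000,1),'axis yaw',np.round(np.degrees(np.arctan2(a[1],a[0])),1),'ext',np.round(np.percentile(t,[1,99])*1000), 'mid',np.round((c[:2]+a*np.mean(np.percentile(t,[1,99])))*1000,1))
def box(u0,u1,v0,v1,z0,z1): return (U>=u0)&(U<=u1)&(V>=v0)&(V<=v1)&(P[...,2]>z0)&(P[...,2]<z1)
g=f['frame'].max(-1)<60
line(box(265,290,255,305,.15,.19)&g,'grip')
line(box(265,290,235,320,.10,.19)&~box(265,290,235,320,.0,.115),'bail all')
line(box(289,299,140,214,.085,.11),'rail')
line(box(308,380,164,176,.03,.05),'rodL'); line(box(308,380,192,206,.03,.05),'rodR')
m=box(205,365,230,335,.095,.112); p=P[m][:,:2].astype(np.float32); r=cv2.minAreaRect(p*1000); print('tub',r)
line(box(325,343,240,325,.062,.082),'rearbar')
line(box(225,250,240,325,.058,.08),'lip')
# colour-based rail/rods, by rays
for n,pts,z in[('rail',[(295,145),(295,208)],.1),]:
    for q in pts: print(n,q,np.round(onz(f,*q,z)*1000))
for v in (171,199): print([(u,np.round(onz(f,u,v,.04)*1000)) for u in (312,375)])
for v in range(164,206): print(v, f['frame'][v,330:345].mean(0).mean().round(), np.round(np.median(P[v,330:345,2])*1000), end='; ')
E
```

```text
grip 261 med [434.4  27.6 172.2] axis yaw 171.7 ext [-29.  28.] mid [434.6  27.6]
bail all 440 med [434.4  27.4 170.1] axis yaw 171.8 ext [-61.  60.] mid [434.7  27.3]
rail 371 med [643.7 -10.3 100. ] axis yaw 179.5 ext [-77.  80.] mid [642.1 -10.3]
rodL 281 med [ 671.5 -116.    38. ] axis yaw 88.9 ext [-73.  76.] mid [ 671.5 -114.4]
rodR 283 med [ 611.4 -114.1   37.8] axis yaw 89.1 ext [-73.  75.] mid [ 611.4 -113. ]
tub ((432.7843017578125, 18.544891357421875), (288.2535705566406, 153.2005615234375), 82.53539276123047)
rearbar 472 med [418.1 -85.9  73. ] axis yaw 175.4 ext [-67.  65.] mid [419.2 -86. ]
lip 1051 med [446.5 108.2  69. ] axis yaw 177.8 ext [-64.  68.] mid [444.5 108.2]
rail (295, 145) [709. -12. 100.]
rail (295, 208) [577. -10. 100.]
[(312, array([669., -49.,  40.])), (375, array([ 666., -185.,   40.]))]
[(312, array([607., -47.,  40.])), (375, array([ 605., -182.,   40.]))]
164 150.0 -2.0; 165 144.0 -4.0; 166 149.0 -4.0; 167 148.0 -5.0; 168 115.0 38.0; 169 121.0 39.0; 170 122.0 38.0; 171 102.0 37.0; 172 127.0 -6.0; 173 105.0 -5.0; 174 91.0 -4.0; 175 99.0 -3.0; 176 143.0 -3.0; 177 150.0 -2.0; 178 149.0 -2.0; 179 149.0 -2.0; 180 149.0 -2.0; 181 150.0 -2.0; 182 149.0 -2.0; 183 150.0 -2.0; 184 150.0 -1.0; 185 149.0 -2.0; 186 150.0 -2.0; 187 150.0 -2.0; 188 151.0 -3.0; 189 150.0 -1.0; 190 151.0 -2.0; 191 150.0 -1.0; 192 151.0 -2.0; 193 142.0 -2.0; 194 136.0 -3.0; 195 114.0 37.0; 196 122.0 39.0; 197 123.0 37.0; 198 102.0 37.0; 199 101.0 -6.0; 200 103.0 -6.0; 201 137.0 -5.0; 202 145.0 -6.0; 203 147.0 -3.0; 204 147.0 -1.0; 205 150.0 -1.0;
```

```bash
cat >> h.py <<'E'
from scipy.spatial.transform import Rotation as Ro
def go(p,yawy=None):
    "offset (cm, tool axes) and turn (deg) from the measured pose to TCP p with tool y at world yaw yawy"
    s=get_state(); R=Ro.from_euler('xyz',s['ee_rot']); o=R.inv().apply(np.asarray(p)-s['eef_pos'])*100
    y=R.apply([0,1,0]); c=np.degrees(np.arctan2(y[1],y[0])); t=0 if yawy is None else -((yawy-c+90)%180-90)
    print('offset',np.round(o,2),'turn',round(t,1),'t',round(float(s['t']),2),'yaw_y',round(c,1),'tcp',np.round(s['eef_pos']*1000,1),'F',np.round(s['force'],1),'w',round(float(s['width'])*1000,1))
E
python3 -c "
from h import *
go([.4345,.0275,.40],82)"
```

```text
offset [39.97 50.2   0.46] turn -11.8 t 0.1 yaw_y -109.8 tcp [228.1 635.1 403.8] F [0.3 0.3 0. ] w 87.3
```

Request:
send_rows(motion=[{"offset": [2.8,3.6,0],"turn": -1},{"offset": [5.6,7.1,0],"turn": -2},{"offset": [8.4,10.7,0],"turn": -3},{"offset": [11.2,14.2,0],"turn": -4},{"offset": [14,17.8,0],"turn": -5},{"offset": [16.8,21.3,0],"turn": -6},{"offset": [19.6,24.9,0],"turn": -7},{"offset": [22.4,28.4,0],"turn": -8}], hand=1)

```text
t: 0.9
eef_pos: [0.343, 0.2902, 0.4045]
ee_rot: [3.141, 0.0, -0.204]
force: [0.4, -0.0, 0.6]
width: 0.0877
```

```bash
python3 -c "
from h import *
go([.4345,.0275,.40],82)"
```

```text
offset [14.28 23.87  0.46] turn -3.7 t 0.9 yaw_y -101.7 tcp [343.  290.2 404.5] F [ 0.4 -0.   0.6] w 87.7
```

Request:
send_rows(motion=[{"offset": [2.4,4,0],"turn": -1},{"offset": [4.8,8,0],"turn": -2},{"offset": [7.2,12,0],"turn": -3},{"offset": [9.6,16,0],"turn": -3.7},{"offset": [12,20,0],"turn": -3.7},{"offset": [14.3,23.9,0.4],"turn": -3.7},{"offset": [14.3,23.9,0.4],"turn": -3.7},{"offset": [14.3,23.9,0.4],"turn": -3.7}])

```text
t: 1.7
eef_pos: [0.4343, 0.0278, 0.4003]
ee_rot: [3.141, 0.001, -0.144]
force: [-0.2, 0.3, 0.3]
width: 0.0873
```

```bash
python3 - <<'E'
from h import *
go([.4345,.0275,.327],82)
f=grab('wrist','w1'); print(f['vertical_fov'],np.round(f['cam_to_world'],3))
P=cloud(f); g=(f['frame'].max(-1)<60)&(P[...,2]>.14)&(P[...,2]<.2)&(abs(P[...,0]-.434)<.06)&(abs(P[...,1]-.027)<.04)
p=P[g]; print(g.sum(), np.round(np.percentile(p,[2,50,98],axis=0)*1000))
r=cv2.minAreaRect(p[:,:2].astype(np.float32)*1000); print(r)
E
```

```text
offset [0.03 0.03 7.33] turn -0.3 t 1.7 yaw_y -98.3 tcp [434.3  27.8 400.3] F [-0.2  0.3  0.3] w 87.3
66.13038972849884 [[-0.145  0.956  0.257  0.502]
 [-0.99  -0.14  -0.037  0.019]
 [ 0.001 -0.26   0.966  0.381]
 [ 0.     0.     0.     1.   ]]
1907 [[408.  18. 169.]
 [438.  28. 174.]
 [465.  37. 177.]]
((448.76751708984375, 25.801502227783203), (16.293289184570312, 92.4943618774414), 80.60236358642578)
```

View pics/w1.png

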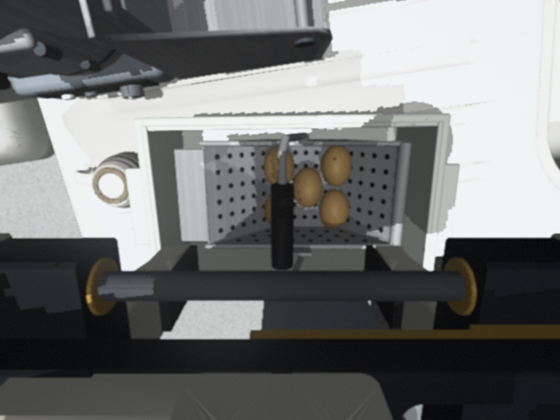

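Request:
send_rows(motion=[{"offset": [0.1,0,2.5],"turn": 0},{"offset": [0.1,0,5],"turn": 0},{"offset": [0.1,0,7.3],"turn": 0},{"offset": [0.1,0,7.3],"turn": 0}])

```text
t: 2.15
eef_pos: [0.434, 0.0299, 0.3253]
ee_rot: [3.139, 0.004, -0.139]
force: [0.2, -0.8, 0.4]
width: 0.0875
```

Request:
send_rows(motion=[{"offset": [0,0,0],"turn": 0},{"offset": [0,0,0],"turn": 0},{"offset": [0,0,0],"turn": 0},{"offset": [0,0,0],"turn": 0},{"offset": [0,0,0],"turn": 0},{"offset": [0,0,0],"turn": 0}], hand=-1, squeeze=35)

```text
t: 2.75
eef_pos: [0.4353, 0.0289, 0.3279]
ee_rot: [-3.141, -0.0, -0.141]
force: [-0.3, -0.8, 0.0]
width: 0.0451
```

Request:
send_rows(motion=[{"offset": [0,0,0],"turn": 0},{"offset": [0,0,0],"turn": 0},{"offset": [0,0,0],"turn": 0},{"offset": [0,0,0],"turn": 0},{"offset": [0,0,0],"turn": 0},{"offset": [0,0,0],"turn": 0}], hand=-1, squeeze=35)

```text
t: 3.35
eef_pos: [0.4353, 0.0289, 0.3276]
ee_rot: [3.141, 0.0, -0.141]
force: [0.8, -1.8, 0.0]
width: 0.0146
```

Request:
send_rows(motion=[{"offset": [0,0.5,-0.08],"turn": 0},{"offset": [0,1,-0.15],"turn": 0},{"offset": [0,1.5,-0.2],"turn": 0},{"offset": [0,2,-0.22],"turn": 0},{"offset": [0,2,-0.22],"turn": 0}])

```text
t: 3.85
eef_pos: [0.4326, 0.009, 0.3304]
ee_rot: [-3.14, -0.001, -0.141]
force: [-2.3, 4.9, 4.6]
width: 0.0148
```

```bash
python3 - <<'E'
from h import *
go([.4345,.0275,.327],82)
f=grab('top','t2'); P=cloud(f); U,V=np.meshgrid(np.arange(560),np.arange(420))
a=f['frame'][215:345,190:370]; cv2.imwrite('pics/t2c.png',np.clip(cv2.resize(a,None,fx=3,fy=3,interpolation=3)*1.5,0,255))
for n,(u0,u1,z0,z1) in dict(rear=(325,343,.062,.082),lip=(225,250,.058,.08)).items():
    m=(U>=u0)&(U<=u1)&(V>240)&(V<325)&(P[...,2]>z0)&(P[...,2]<z1); print(n,m.sum(),np.round(np.median(P[m],0)*1000,1))
E
```

```text
offset [-0.07 -1.86  0.35] turn -0.1 t 3.85 yaw_y -98.1 tcp [432.6   9.  330.4] F [-2.3  4.9  4.6] w 14.8
rear 76 [369.5 -91.1  71.8]
lip 33 [503.2 130.6  68.3][ WARN:0@2.723] global loadsave.cpp:1063 imwrite_ Unsupported depth image for selected encoder is fallbacked to CV_8U.
```

Request:
send_rows(motion=[{"offset": [0,0,-0.5],"turn": 0},{"offset": [0,0,-1.5],"turn": 0},{"offset": [0,0,-2.5],"turn": 0},{"offset": [0,0,-3.5],"turn": 0},{"offset": [0,0,-4.5],"turn": 0},{"offset": [0,0,-5.5],"turn": 0},{"offset": [0,0,-6],"turn": 0},{"offset": [0,0,-6],"turn": 0}])

```text
t: 4.7
eef_pos: [0.4326, 0.0092, 0.3907]
ee_rot: [-3.141, -0.001, -0.141]
force: [-0.2, -0.8, -6.0]
width: 0.0152
```

```bash
python3 - <<'E'
from h import *
go([.4345,.0275,.327],82)
f=grab('side','s3')
cv2.imwrite('pics/s3c.png',cv2.resize(f['frame'][110:330,130:370],None,fx=2.5,fy=2.5,interpolation=3))
E
```

```text
offset [-0.08 -1.83  6.37] turn -0.1 t 4.7 yaw_y -98.1 tcp [432.6   9.2 390.7] F [-0.2 -0.8 -6. ] w 15.2
```

View pics/s3c.png

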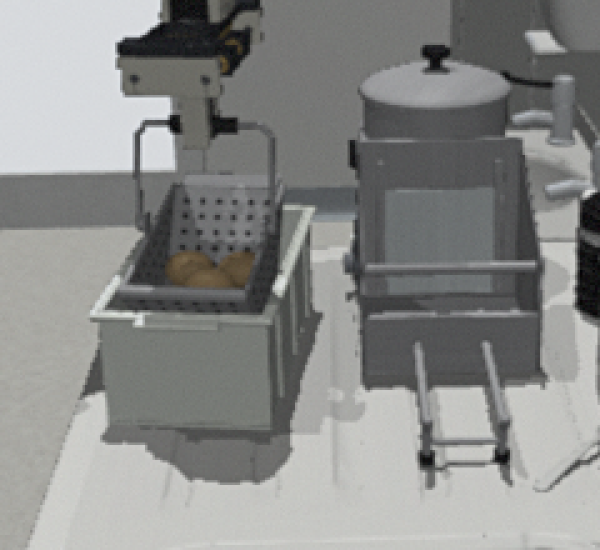

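Request:
send_rows(motion=[{"offset": [0,0,-1],"turn": 0},{"offset": [0,0,-2.5],"turn": 0},{"offset": [0,0,-4],"turn": 0},{"offset": [0,0,-5.5],"turn": 0},{"offset": [0,0,-7],"turn": 0},{"offset": [0,0,-8],"turn": 0},{"offset": [0,0,-8.5],"turn": 0},{"offset": [0,0,-8.5],"turn": 0}])

```text
t: 5.55
eef_pos: [0.4325, 0.0092, 0.4752]
ee_rot: [-3.141, -0.0, -0.141]
force: [-0.3, 0.7, -5.4]
width: 0.0148
```

```bash
python3 - <<'E'
from h import *
go([.4345,.0275,.327],82)
f=grab('side','s4'); P=cloud(f)
R=Ro.from_euler('z',82,degrees=True).as_matrix(); g=get_state()['eef_pos']-[0,0,.159]
Q=(P-g)@R   # basket-like axes about the grip
m=(abs(Q[...,1])<.045)&(Q[...,2]<-.05)&(Q[...,2]>-.2)&(Q[...,0]>-.13)&(Q[...,0]<.14)
q=Q[m]*1000; b=np.arange(-130,140,10)
for lo in b:
    k=(q[:,0]>=lo)&(q[:,0]<lo+10)
    if k.sum()>5: print(lo,k.sum(),np.round(np.percentile(q[k,2],[5,50,98])))
E
```

```text
offset [-0.07 -1.84 14.82] turn -0.1 t 5.55 yaw_y -98.1 tcp [432.5   9.2 475.2] F [-0.3  0.7 -5.4] w 14.8
-120 191 [-116. -111. -106.]
-110 97 [-122. -107. -105.]
-100 152 [-132. -127. -121.]
-90 143 [-143. -138. -132.]
-80 148 [-156. -149. -143.]
-70 131 [-167. -161. -155.]
-60 75 [-172. -169. -165.]
-30 21 [-136. -134. -132.]
-20 17 [-137. -134. -132.]
-10 46 [-143. -140. -132.]
0 128 [-142. -136. -130.]
10 46 [-140. -132. -129.]
30 12 [-148. -144. -141.]
40 171 [-142. -136. -127.]
50 231 [-132. -125. -115.]
60 227 [-120. -112. -103.]
70 225 [-108. -100.  -92.]
80 103 [-97. -92. -89.]
90 57 [-91. -90. -88.]
100 52 [-91. -89. -88.]
```

```bash
python3 - <<'E'
from h import *
go([.445,-.105,.475],89.2); go([.640,-.105,.475],89.2)
E
```

```text
offset [ 2.85 11.13 -0.04] turn -7.3 t 5.6 yaw_y -98.1 tcp [432.4   9.2 474.6] F [-0.1 -0.7 -6.6] w 15.1
offset [22.16  8.4  -0.05] turn -7.3 t 5.6 yaw_y -98.1 tcp [432.4   9.2 474.6] F [-0.1 -0.7 -6.6] w 15.1
```

Request:
send_rows(motion=[{"offset": [0.2,1,0],"turn": -1},{"offset": [0.6,2.5,0],"turn": -2},{"offset": [1.1,4.5,0],"turn": -3.5},{"offset": [1.7,6.5,0],"turn": -5},{"offset": [2.3,8.5,0],"turn": -6},{"offset": [3,10,0],"turn": -6.8},{"offset": [4.5,10.8,0],"turn": -7.3},{"offset": [6,10.6,0],"turn": -7.3}])

```text
t: 6.4
eef_pos: [0.4772, -0.1052, 0.474]
ee_rot: [3.141, 0.001, -0.015]
force: [0.1, -0.2, -5.9]
width: 0.0151
```

```bash
python3 -c "
from h import *
go([.640,-.105,.475],89.2)"
```

```text
offset [16.28 -0.26 -0.12] turn -0.0 t 6.4 yaw_y -90.8 tcp [ 477.2 -105.2  474. ] F [ 0.1 -0.2 -5.9] w 15.1
```

Request:
send_rows(motion=[{"offset": [2.5,0,0],"turn": 0},{"offset": [5,-0.1,0],"turn": 0},{"offset": [7.5,-0.1,0],"turn": 0},{"offset": [10,-0.2,0],"turn": 0},{"offset": [12.5,-0.2,0],"turn": 0},{"offset": [14.5,-0.3,0],"turn": 0},{"offset": [16,-0.3,0],"turn": 0},{"offset": [16.3,-0.3,0],"turn": 0}])

```text
t: 7.2
eef_pos: [0.6421, -0.1026, 0.4725]
ee_rot: [3.141, 0.002, -0.013]
force: [1.1, 0.4, -6.2]
width: 0.0151
```

```bash
cat > m.py <<'E'
from h import *
def basket(f,tag):
    P=cloud(f); R=Ro.from_euler('z',89.2,degrees=True).as_matrix(); Q=(P-[.642,-.0103,0])@R*1000  # peeler frame
    s=get_state(); g=((s['eef_pos']-[0,0,.159])-[.642,-.0103,0])@R*1000; print('grip point in peeler frame',np.round(g,1))
    return Q,g
E
python3 - <<'E'
from m import *
go([.640,-.105,.475],89.2)
f=grab('side','s5'); Q,g=basket(f,'s5')
m=(abs(Q[...,1])<45)&(Q[...,2]>g[2]-180)&(Q[...,2]<g[2]-50)&(Q[...,0]>g[0]-140)&(Q[...,0]<g[0]+135)
q=Q[m]
for lo in np.arange(-135,135,6):
    k=(q[:,0]-g[0]>=lo)&(q[:,0]-g[0]<lo+6)
    if k.sum()>5: print(lo+3,k.sum(),np.round(np.percentile(q[k,2]-g[2],[5,50,98])),end='; ')
b=q[q[:,2]-g[2]>-200]; r=b[b[:,0]-g[0]<-105]; print('\nrear',np.round(np.percentile(r,[2,50,98],axis=0)))
m=(Q[...,2]>g[2]-125)&(Q[...,2]<g[2]-90)&(Q[...,0]-g[0]<-105)&(Q[...,0]-g[0]>-130)&(abs(Q[...,1])<90); print('rear bar y ext',np.round(np.percentile(Q[m][:,1],[1,99])))
E
```

```text
offset [-0.21  0.25 -0.25] turn 0.0 t 7.2 yaw_y -90.8 tcp [ 642.1 -102.6  472.5] F [ 1.1  0.4 -6.2] w 15.1
grip point in peeler frame [-92.4  -0.9 313.8]
-114 257 [-107. -102.  -96.]; -108 84 [-108.  -98.  -96.]; -102 101 [-118. -114. -111.]; -96 149 [-125. -121. -115.]; -90 145 [-134. -129. -124.]; -84 144 [-143. -138. -132.]; -78 148 [-151. -146. -141.]; -72 132 [-160. -155. -150.]; -66 115 [-167. -163. -158.]; -60 23 [-169. -167. -166.]; -6 6 [-138. -138. -136.]; 0 69 [-139. -137. -133.]; 6 68 [-141. -136. -132.]; 12 30 [-140. -135. -133.]; 36 34 [-150. -146. -142.]; 42 145 [-146. -141. -136.]; 48 140 [-141. -136. -129.]; 54 156 [-135. -130. -125.]; 60 165 [-130. -124. -119.]; 66 153 [-123. -118. -113.]; 72 154 [-117. -112. -105.]; 78 151 [-111. -106. -102.]; 84 70 [-106. -103. -100.]; 90 35 [-103. -102. -100.]; 96 36 [-103. -102. -101.]; 102 35 [-103. -102. -101.]; 108 20 [-108. -102. -101.]; 
rear [[-208.  -43.  206.]
 [-205.    0.  213.]
 [-199.   43.  218.]]
rear bar y ext [-55.  48.]
```

Request:
send_rows(motion=[{"offset": [-0.3,-0.2,1],"turn": 0},{"offset": [-0.3,-0.2,2],"turn": 0},{"offset": [-0.3,-0.2,3],"turn": 0},{"offset": [-0.3,-0.2,4],"turn": 0},{"offset": [-0.3,-0.2,4.7],"turn": 0},{"offset": [-0.3,-0.2,5],"turn": 0},{"offset": [-0.3,-0.2,5],"turn": 0},{"offset": [-0.3,-0.2,5],"turn": 0}])

```text
t: 8.05
eef_pos: [0.6372, -0.1013, 0.4252]
ee_rot: [3.141, -0.001, -0.013]
force: [0.4, -0.3, -5.7]
width: 0.015
```

```bash
cat >> m.py <<'E'
def prof(tag):
    f=grab('side',tag); Q,g=basket(f,tag)
    m=(abs(Q[...,1])<45)&(Q[...,2]>g[2]-180)&(Q[...,2]<g[2]-50); q=Q[m]-g
    r=q[(q[:,0]<-95)&(q[:,0]>-135)]; zt=np.percentile(r[:,2],97); k=r[r[:,2]>zt-12]; print('bar: top',round(zt+g[2]),'x',np.round(np.percentile(k[:,0],[2,98])+g[0]))
    r=q[(q[:,0]>60)&(q[:,0]<135)&(q[:,2]<-60)]; zt=np.median(r[r[:,0]>88][:,2]); k=r[r[:,2]>zt-4]; print('lip: top',round(zt+g[2]),'x',np.round(np.percentile(k[:,0],[2,98])+g[0]))
E
python3 - <<'E'
from m import *
go([.640,-.1,.37],89.2); prof('s6')
E
```

```text
offset [ 0.27 -0.14  5.53] turn 0.0 t 8.05 yaw_y -90.8 tcp [ 637.2 -101.3  425.2] F [ 0.4 -0.3 -5.7] w 15.0
grip point in peeler frame [-91.1   3.5 266.4]
bar: top 169 x [-207. -196.]
lip: top 165 x [-15.  18.]
```

Request:
send_rows(motion=[{"offset": [0.2,-0.2,1],"turn": 0},{"offset": [0.2,-0.2,2],"turn": 0},{"offset": [0.2,-0.2,3],"turn": 0},{"offset": [0.2,-0.2,4],"turn": 0},{"offset": [0.2,-0.2,4.6],"turn": 0},{"offset": [0.2,-0.2,5.1],"turn": 0},{"offset": [0.2,-0.2,5.3],"turn": 0},{"offset": [0.2,-0.2,5.3],"turn": 0}])

```text
t: 8.9
eef_pos: [0.6392, -0.0993, 0.3717]
ee_rot: [3.142, 0.0, -0.013]
force: [-0.6, -0.3, -6.1]
width: 0.0149
```

```bash
python3 - <<'E'
from m import *
go([.640,-.1,.37],89.2); prof('s7')
E
```

```text
offset [0.09 0.07 0.17] turn 0.0 t 8.9 yaw_y -90.8 tcp [639.2 -99.3 371.7] F [-0.6 -0.3 -6.1] w 14.9
grip point in peeler frame [-89.1   1.6 213. ]
bar: top 115 x [-205. -196.]
lip: top 113 x [-13.  20.]
```

Request:
send_rows(motion=[{"offset": [0,0,0.3],"turn": 0},{"offset": [0,0,0.5],"turn": 0},{"offset": [0,0,0.7],"turn": 0},{"offset": [0,0,0.7],"turn": 0},{"offset": [0,0,0.7],"turn": 0}])

```text
t: 9.45
eef_pos: [0.6393, -0.0992, 0.366]
ee_rot: [-3.142, -0.002, -0.013]
force: [-2.3, 2.2, 3.4]
width: 0.0149
```

```bash
python3 - <<'E'
from m import *
go([.640,-.1,.37],89.2); prof('s8')
E
```

```text
offset [ 0.07  0.08 -0.4 ] turn 0.1 t 9.45 yaw_y -90.7 tcp [639.3 -99.2 366. ] F [-2.3  2.2  3.4] w 14.9
grip point in peeler frame [-88.9   1.4 207. ]
bar: top 111 x [-204. -193.]
lip: top 105 x [-12.  22.]
```

Request:
send_rows(motion=[{"offset": [0,-0.4,0.05],"turn": 0},{"offset": [0,-0.8,0.15],"turn": 0},{"offset": [0,-1.2,0.27],"turn": 0},{"offset": [0,-1.4,0.33],"turn": 0},{"offset": [0,-1.4,0.33],"turn": 0}])

```text
t: 10.0
eef_pos: [0.6395, -0.0858, 0.3627]
ee_rot: [3.14, -0.001, -0.013]
force: [-2.8, -3.3, 5.7]
width: 0.015
```

```bash
python3 - <<'E'
from m import *
go([.640,-.1,.37],89.2); prof('s9')
E
```

```text
offset [ 0.07  1.42 -0.73] turn 0.1 t 10.0 yaw_y -90.7 tcp [639.5 -85.8 362.7] F [-2.8 -3.3  5.7] w 15.0
grip point in peeler frame [-75.6   1.4 203.7]
bar: top 111 x [-203. -192.]
lip: top 104 x [-11.  22.]
```

Request:
send_rows(motion=[{"offset": [0,0,0],"turn": 0},{"offset": [0,0,0],"turn": 0},{"offset": [0,0,0],"turn": 0},{"offset": [0,0,0],"turn": 0},{"offset": [0,0,0],"turn": 0},{"offset": [0,0,-1],"turn": 0},{"offset": [0,0,-3],"turn": 0},{"offset": [0,0,-5.5],"turn": 0}], hand=0)

```text
t: 10.85
eef_pos: [0.6392, -0.0853, 0.417]
ee_rot: [3.141, 0.002, -0.013]
force: [0.3, 0.1, 0.0]
width: 0.044
```

```bash
python3 - <<'E'
from m import *
go([.640,-.1,.37],89.2); prof('s10')
f=load('s10'); P=cloud(f); R=Ro.from_euler('z',89.2,degrees=True).as_matrix(); Q=(P-[.642,-.0103,0])@R*1000
m=(Q[...,2]>190)&(Q[...,2]<215)&(abs(Q[...,1])<35)&(Q[...,0]<-40)&(Q[...,0]>-130); print('bailgrip',m.sum(),np.round(np.percentile(Q[m],[3,50,97],axis=0)))
m=(Q[...,2]>99)&(Q[...,2]<114)&(abs(Q[...,1])<80)&(Q[...,0]<-188)&(Q[...,0]>-215); c=cv2.minAreaRect(Q[m][:,:2].astype(np.float32)); print('bar',m.sum(),c, np.round(np.percentile(Q[m],[2,98],axis=0)))
for y in (-40,-20,0,20,40):
    k=Q[m]; k=k[abs(k[:,1]-y)<8]; print(y,np.round(k[:,0].min()),np.round(np.median(k[:,0]),1),np.round(k[:,0].max()),np.round(k[:,2].max()))
cv2.imwrite('pics/s10c.png',cv2.resize(f['frame'][90:310,180:400],None,fx=2.5,fy=2.5,interpolation=3))
E
```

```text
offset [0.11 1.47 4.7 ] turn 0.0 t 10.85 yaw_y -90.8 tcp [639.2 -85.3 417. ] F [0.3 0.1 0. ] w 44.0
grip point in peeler frame [-75.3   0.8 263.7]
bar: top 111 x [-203. -193.]
lip: top 105 x [-11.  21.]
bailgrip 253 [[-85. -29. 194.]
 [-81.   1. 202.]
 [-74.  31. 208.]]
bar 367 ((-198.06849670410156, 1.7613487243652344), (107.1356430053711, 13.313948631286621), 89.56536102294922) [[-203.  -48.  100.]
 [-193.   53.  111.]]
-40 -205.0 -199.4 -193.0 112.0
-20 -204.0 -199.1 -192.0 111.0
0 -203.0 -199.5 -193.0 112.0
20 -205.0 -199.9 -194.0 111.0
40 -203.0 -199.5 -193.0 111.0
```

View pics/s10c.png

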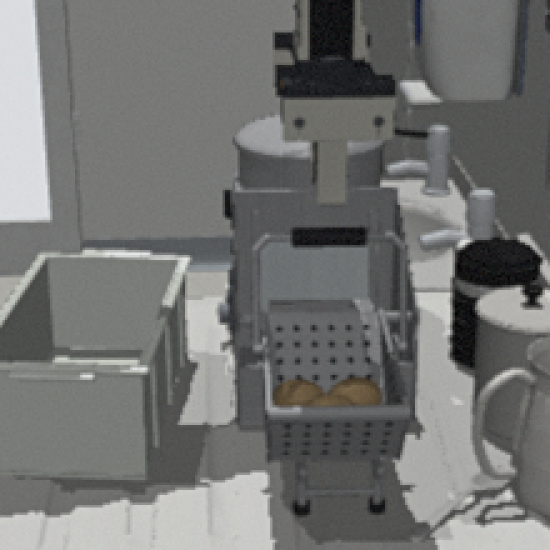

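Request:
send_rows(motion=[{"offset": [0,4,0],"turn": 0},{"offset": [0,8,0],"turn": 0},{"offset": [0,12,0],"turn": 0},{"offset": [0,12.3,0],"turn": 0},{"offset": [0,12.3,2],"turn": 0},{"offset": [0,12.3,5],"turn": 0},{"offset": [0,12.3,8],"turn": 0},{"offset": [0,12.3,8],"turn": 0}])

```text
t: 11.7
eef_pos: [0.6364, -0.2079, 0.3327]
ee_rot: [-3.14, 0.007, -0.014]
force: [0.3, -0.1, 0.2]
width: 0.0438
```

```bash
python3 - <<'E'
from m import *
go([.6375,-.209,.280],89.2)
E
```

```text
offset [0.15 0.12 5.26] turn 0.0 t 11.7 yaw_y -90.8 tcp [ 636.4 -207.9  332.7] F [ 0.3 -0.1  0.2] w 43.8
```

Request:
send_rows(motion=[{"offset": [0.1,0.1,2],"turn": 0},{"offset": [0.1,0.1,4],"turn": 0},{"offset": [0.1,0.1,5.2],"turn": 0},{"offset": [0.1,0.1,5.2],"turn": 0},{"offset": [0.1,0.1,5.2],"turn": 0},{"offset": [0.1,0.1,5.2],"turn": 0}])

```text
t: 12.3
eef_pos: [0.6392, -0.2093, 0.2862]
ee_rot: [3.141, -0.002, -0.013]
force: [0.7, -0.0, 0.0]
width: 0.044
```

```bash
python3 - <<'E'
from m import *
go([.6375,-.209,.280],89.2)
f=grab('side','s11')
cv2.imwrite('pics/s11c.png',cv2.resize(f['frame'][100:310,200:400],None,fx=2.8,fy=2.8,interpolation=3))
E
```

```text
offset [-0.17 -0.03  0.62] turn 0.1 t 12.3 yaw_y -90.7 tcp [ 639.2 -209.3  286.2] F [ 0.7 -0.   0. ] w 44.0
```

View pics/s11c.png

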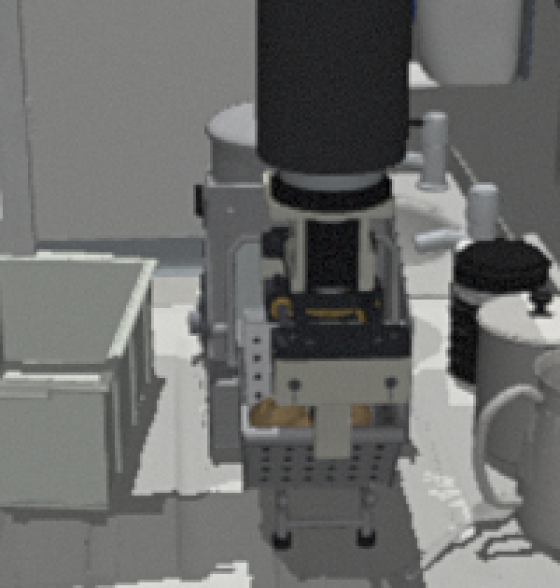

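Request:
send_rows(motion=[{"offset": [-0.1,0,0.8],"turn": 0},{"offset": [-0.1,0,0.8],"turn": 0}])

```text
t: 12.55
eef_pos: [0.6371, -0.2092, 0.2757]
ee_rot: [-3.141, 0.001, -0.013]
force: [-0.0, -0.1, -1.6]
width: 0.0436
```

Request:
send_rows(motion=[{"offset": [0,0,0],"turn": 0},{"offset": [0,0,0],"turn": 0},{"offset": [0,0,0],"turn": 0},{"offset": [0,0,0],"turn": 0},{"offset": [0,0,0],"turn": 0},{"offset": [0,0,0],"turn": 0},{"offset": [0,0,0],"turn": 0}], hand=-1, squeeze=12)

```text
t: 13.25
eef_pos: [0.6378, -0.209, 0.2766]
ee_rot: [-3.141, -0.0, -0.013]
force: [0.4, 4.7, 0.1]
width: 0.013
```

Request:
send_rows(motion=[{"offset": [0,0,-0.8],"turn": 0},{"offset": [0,-0.15,-1.7],"turn": 0},{"offset": [0,-0.3,-2.6],"turn": 0},{"offset": [0,-0.45,-3.5],"turn": 0},{"offset": [0,-0.7,-4.4],"turn": 0},{"offset": [0,-0.95,-5.3],"turn": 0},{"offset": [0,-1.2,-6.1],"turn": 0},{"offset": [0,-1.45,-6.8],"turn": 0}])

```text
t: 14.05
eef_pos: [0.6379, -0.1945, 0.3454]
ee_rot: [-3.142, -0.0, -0.013]
force: [0.3, -0.4, -3.1]
width: 0.0114
```

```bash
cat >> m.py <<'E'
def tilt(tag):
    "barmid from TCP; plane of the basket floor underside / rear wall by RANSAC in the peeler frame, via side depth"
    f=grab('side',tag); Q,g=basket(f,tag); bar=g-[0,0,14]
    d=Q-bar; m=(abs(Q[...,1])<48)&(Q[...,2]>45)&(d[...,2]<-8)&(np.hypot(d[...,0],d[...,2])<130)&(d[...,0]>-75)&(d[...,0]<120)
    q=Q[m][:,[0,2]]; rng=np.random.default_rng(0); out=[]
    for _ in range(2):
        best=None
        for i in range(400):
            a,b=q[rng.integers(len(q),size=2)]; t=b-a; n=np.hypot(*t)
            if n<15: continue
            k=abs((q-a)@np.array([-t[1],t[0]])/n)<2
            if best is None or k.sum()>best.sum(): best=k
        r=q[best]; w,v=np.linalg.eigh(np.cov(r.T)); a=v[:,1]; a=a*np.sign(-a[1] or 1)
        print('line n',best.sum(),'down-dir angle fwd of vertical',round(np.degrees(np.arctan2(a[0],-a[1])),1),'ext',np.round(r.min(0)),np.round(r.max(0))); q=q[~best]
E
python3 - <<'E'
from m import *
go([.6375,-.209,.280],89.2); tilt('s12')
f=load('s12'); cv2.imwrite('pics/s12c.png',cv2.resize(f['frame'][80:310,200:400],None,fx=2.6,fy=2.6,interpolation=3))
E
```

```text
offset [-0.02  1.45  6.54] turn 0.1 t 14.05 yaw_y -90.7 tcp [ 637.9 -194.5  345.4] F [ 0.3 -0.4 -3.1] w 11.4
grip point in peeler frame [-183.9    1.3  187.6]
line n 1278 down-dir angle fwd of vertical 15.3 ext [-184.   92.] [-161.  164.]
line n 94 down-dir angle fwd of vertical 15.3 ext [-179.   91.] [-160.  162.]
```

View pics/s12c.png

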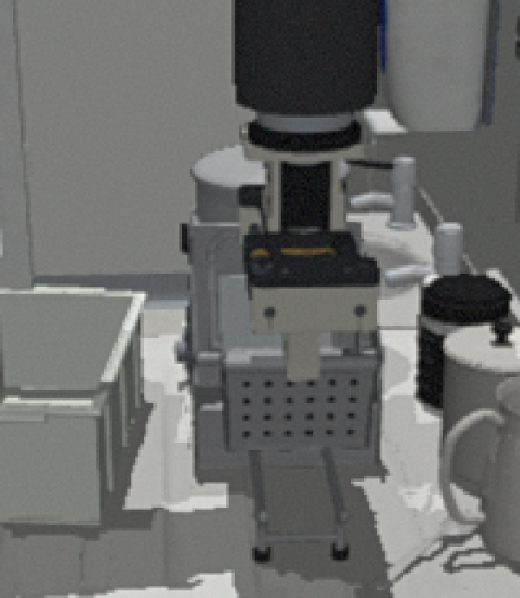

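Request:
send_rows(motion=[{"offset": [0,-0.34,-0.8],"turn": 0},{"offset": [0,-0.72,-1.6],"turn": 0},{"offset": [0,-1.14,-2.36],"turn": 0},{"offset": [0,-1.58,-3.1],"turn": 0},{"offset": [0,-2.06,-3.84],"turn": 0},{"offset": [0,-2.57,-4.54],"turn": 0},{"offset": [0,-3.1,-5.24],"turn": 0},{"offset": [0,-3.7,-5.9],"turn": 0}])

```text
t: 14.9
eef_pos: [0.6383, -0.1573, 0.4041]
ee_rot: [-3.142, 0.0, -0.013]
force: [0.1, 0.2, -3.5]
width: 0.0114
```

```bash
python3 - <<'E'
from m import *
go([.6375,-.209,.280],89.2); tilt('s13')
E
```

```text
offset [-1.000e-02  5.170e+00  1.241e+01] turn 0.0 t 14.9 yaw_y -90.8 tcp [ 638.3 -157.3  404.1] F [ 0.1  0.2 -3.5] w 11.4
grip point in peeler frame [-146.3    1.4  246.3]
line n 1552 down-dir angle fwd of vertical -4.3 ext [-155.  146.] [-146.  224.]
line n 407 down-dir angle fwd of vertical 49.4 ext [-157.  109.] [-106.  154.]
```

Request:
send_rows(motion=[{"offset": [0,-0.6,-0.62],"turn": 0},{"offset": [0,-1.2,-1.24],"turn": 0},{"offset": [0,-1.87,-1.81],"turn": 0},{"offset": [0,-2.55,-2.37],"turn": 0},{"offset": [0,-3.25,-2.89],"turn": 0},{"offset": [0,-3.97,-3.38],"turn": 0},{"offset": [0,-4.7,-3.84],"turn": 0},{"offset": [0,-5.45,-4.27],"turn": 0}])

```text
t: 15.75
eef_pos: [0.6391, -0.1026, 0.4467]
ee_rot: [3.142, -0.0, -0.013]
force: [-0.4, 0.6, -5.9]
width: 0.0112
```

```bash
python3 - <<'E'
from m import *
go([.6375,-.209,.280],89.2); tilt('s14')
f=grab('top','t14'); P=cloud(f); h=cv2.cvtColor(f['frame'],cv2.COLOR_BGR2HSV); m=cv2.inRange(h,(8,80,50),(25,255,255)); m[:,:225]=0; m[:,310:]=0; m[:130]=0; m[225:]=0
n,l,st,c=cv2.connectedComponentsWithStats(m); print([(np.round(c[i]),st[i][4],np.round(np.median(P[l==i],0)*1000)) for i in range(1,n) if st[i][4]>15])
E
```

```text
offset [-0.02 10.64 16.67] turn 0.1 t 15.75 yaw_y -90.7 tcp [ 639.1 -102.6  446.7] F [-0.4  0.6 -5.9] w 11.2
grip point in peeler frame [-91.6   1.5 288.4]
line n 1505 down-dir angle fwd of vertical -24.5 ext [-127.  191.] [-93. 265.]
line n 820 down-dir angle fwd of vertical 30.3 ext [-128.  144.] [-94. 200.]
[(array([293., 164.]), np.int32(79), array([658.,  -5., 135.])), (array([249., 174.]), np.int32(63), array([664.,  88.,  43.])), (array([307., 180.]), np.int32(54), array([624., -34., 143.])), (array([268., 201.]), np.int32(39), array([603.,  47.,  48.])), (array([256., 204.]), np.int32(67), array([596.,  71.,  48.]))]
```

Request:
send_rows(motion=[{"offset": [0,-0.4,-0.2],"turn": 0},{"offset": [0,-0.8,-0.39],"turn": 0},{"offset": [0,-1.57,-0.73],"turn": 0},{"offset": [0,-2.39,-1.05],"turn": 0},{"offset": [0,-3.2,-1.33],"turn": 0},{"offset": [0,-3.2,-1.33],"turn": 0}])

```text
t: 16.45
eef_pos: [0.6396, -0.0702, 0.4603]
ee_rot: [-3.141, -0.001, -0.012]
force: [0.5, -0.3, -3.6]
width: 0.0116
```

```bash
cat >> m.py <<'E'
def pots(tag):
    f=grab('top',tag); P=cloud(f); h=cv2.cvtColor(f['frame'],cv2.COLOR_BGR2HSV); m=cv2.inRange(h,(8,80,50),(25,255,255)); m[:,:225]=0; m[:,310:]=0; m[:130]=0; m[225:]=0
    n,l,st,c=cv2.connectedComponentsWithStats(m); print([(np.round(c[i]),st[i][4],np.round(np.median(P[l==i],0)*1000)) for i in range(1,n) if st[i][4]>15])
E
python3 - <<'E'
from m import *
go([.6375,-.209,.280],89.2); tilt('s15'); pots('t15')
f=load('t15'); cv2.imwrite('pics/t15c.png',np.clip(cv2.resize(f['frame'][125:230,215:345],None,fx=5,fy=5,interpolation=3)*1.5,0,255).astype(np.uint8))
E
```

```text
offset [-0.06 13.89 18.02] turn 0.1 t 16.45 yaw_y -90.7 tcp [639.6 -70.2 460.3] F [ 0.5 -0.3 -3.6] w 11.6
grip point in peeler frame [-60.3   1.6 301. ]
line n 1468 down-dir angle fwd of vertical -33.6 ext [-107.  210.] [-61. 279.]
line n 904 down-dir angle fwd of vertical 20.8 ext [-107.  159.] [-82. 220.]
[(array([246., 169.]), np.int32(271), array([671.,  95.,  42.])), (array([262., 176.]), np.int32(134), array([658.,  58.,  46.])), (array([256., 199.]), np.int32(276), array([605.,  74.,  50.]))]
```

View pics/t15c.png

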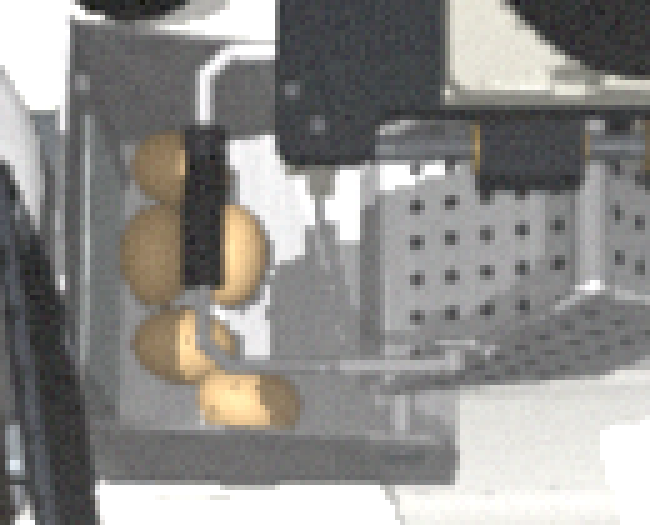

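```bash
python3 - <<'E'
from m import *
f=load('t15'); P=cloud(f)
for v in (172,176,180): print(v,[(u,*np.round(P[v,u,1:]*1000).astype(int)) for u in range(236,272,2)])
w=grab('wrist','w15'); s=w['frame']; h=cv2.cvtColor(s,cv2.COLOR_BGR2HSV); m=cv2.inRange(h,(8,80,40),(25,255,255)); P=cloud(w)
n,l,st,c=cv2.connectedComponentsWithStats(m); print([(np.round(c[i]),st[i],np.round(np.median(P[l==i],0)*1000)) for i in range(1,n) if st[i][4]>100])
E
```

```text
172 [(236, np.int64(113), np.int64(71)), (238, np.int64(113), np.int64(39)), (240, np.int64(109), np.int64(38)), (242, np.int64(104), np.int64(43)), (244, np.int64(99), np.int64(46)), (246, np.int64(95), np.int64(45)), (248, np.int64(90), np.int64(45)), (250, np.int64(87), np.int64(39)), (252, np.int64(68), np.int64(200)), (254, np.int64(64), np.int64(203)), (256, np.int64(61), np.int64(203)), (258, np.int64(57), np.int64(200)), (260, np.int64(64), np.int64(52)), (262, np.int64(60), np.int64(52)), (264, np.int64(56), np.int64(46)), (266, np.int64(51), np.int64(46)), (268, np.int64(48), np.int64(22)), (270, np.int64(44), np.int64(23))]
176 [(236, np.int64(113), np.int64(72)), (238, np.int64(113), np.int64(39)), (240, np.int64(109), np.int64(37)), (242, np.int64(104), np.int64(42)), (244, np.int64(99), np.int64(50)), (246, np.int64(95), np.int64(45)), (248, np.int64(90), np.int64(45)), (250, np.int64(87), np.int64(38)), (252, np.int64(68), np.int64(199)), (254, np.int64(64), np.int64(205)), (256, np.int64(61), np.int64(202)), (258, np.int64(57), np.int64(200)), (260, np.int64(64), np.i
[... 819 characters left out ...]
nt64(25))]
[(array([152., 128.]), array([136, 118,  36,  18, 496], dtype=int32), array([708.,  82.,  45.])), (array([161., 163.]), array([ 135,  146,   52,   35, 1485], dtype=int32), array([667.,  75.,  45.])), (array([162., 193.]), array([144, 181,  36,  25, 679], dtype=int32), array([629.,  80.,  43.])), (array([167., 222.]), array([153, 209,  28,  26, 553], dtype=int32), array([593.,  75.,  49.])), (array([246., 287.]), array([242, 258,   9,  57, 358], dtype=int32), array([670., -62., 368.])), (array([316., 287.]), array([312, 258,   9,  57, 364], dtype=int32), array([670., -79., 368.])), (array([288., 333.]), array([  83,  324,  372,   15, 4031], dtype=int32), array([662., -76., 376.]))]
```

Request:
send_rows(motion=[{"offset": [0,0.82,0.28],"turn": 0},{"offset": [0,1.64,0.61],"turn": 0},{"offset": [0,2.43,0.97],"turn": 0},{"offset": [0,3.21,1.36],"turn": 0},{"offset": [0,3.98,1.79],"turn": 0},{"offset": [0,4.72,2.25],"turn": 0},{"offset": [0,5.44,2.74],"turn": 0},{"offset": [0,6.14,3.26],"turn": 0}])

```text
t: 17.4
eef_pos: [0.6387, -0.1334, 0.4265]
ee_rot: [3.142, 0.0, -0.013]
force: [0.5, 1.1, -3.5]
width: 0.0103
```

```bash
python3 - <<'E'
from m import *
go([.6375,-.209,.280],89.2); tilt('s16')
E
```

```text
offset [-0.02  7.57 14.65] turn 0.0 t 17.4 yaw_y -90.8 tcp [ 638.7 -133.4  426.5] F [ 0.5  1.1 -3.5] w 10.3
grip point in peeler frame [-123.9    1.8  266.7]
line n 1570 down-dir angle fwd of vertical -12.2 ext [-142.  163.] [-123.  244.]
line n 572 down-dir angle fwd of vertical 41.4 ext [-144.  124.] [-102.  173.]
```

Request:
send_rows(motion=[{"offset": [0,0.95,0.78],"turn": 0},{"offset": [0,1.84,1.6],"turn": 0},{"offset": [0,2.78,2.63],"turn": 0},{"offset": [0,3.66,3.73],"turn": 0},{"offset": [0,4.46,4.87],"turn": 0},{"offset": [0,5.18,6.06],"turn": 0},{"offset": [0,5.74,7.15],"turn": 0},{"offset": [0,6.23,8.27],"turn": 0}])

```text
t: 18.25
eef_pos: [0.6379, -0.1955, 0.3434]
ee_rot: [3.142, -0.0, -0.013]
force: [-0.6, 0.0, 1.0]
width: 0.0005
```

```bash
python3 - <<'E'
from m import *
go([.6375,-.209,.280],89.2); tilt('s17')
E
```

```text
offset [-0.02  1.35  6.34] turn 0.0 t 18.25 yaw_y -90.8 tcp [ 637.9 -195.5  343.4] F [-0.6  0.   1. ] w 0.5
grip point in peeler frame [-185.6    2.1  182.2]
line n 715 down-dir angle fwd of vertical 38.5 ext [-205.   45.] [-154.  109.]
line n 127 down-dir angle fwd of vertical 23.1 ext [-206.   45.] [-178.  107.]
```

```bash
python3 - <<'E'
from m import *
f=load('s17'); t=grab('top','t17')
a=cv2.resize(f['frame'][110:300,200:390],(560,560),interpolation=3)
b=np.clip(cv2.resize(t['frame'][120:240,150:390],(480,240))*1.5,0,255)
cv2.imwrite('pics/s17c.png',a)
Q,g=basket(f,''); m=(abs(Q[...,1])<70)&(Q[...,2]>85)&(Q[...,2]<135)&(Q[...,0]<-180)&(Q[...,0]>-225); q=Q[m]
print('bar',m.sum(),cv2.minAreaRect(q[:,:2].astype(np.float32)),np.round(np.percentile(q,[3,50,97],axis=0)))
P=cloud(t); Q,_=basket(t,''); m=(abs(Q[...,1])<60)&(Q[...,2]>90)&(Q[...,2]<140)&(Q[...,0]<45)&(Q[...,0]>-30); q=Q[m]; print('lip top view',m.sum(),np.round(np.percentile(q,[3,25,50,75,97],axis=0)))
E
```

```text
grip point in peeler frame [-185.2    2.1  183.1]
bar 491 ((-193.6781005859375, 3.4409713745117188), (26.256351470947266, 107.45895385742188), 0.06207470968365669) [[-205.  -47.   86.]
 [-200.    4.  104.]
 [-185.   55.  108.]]
grip point in peeler frame [-185.2    2.1  183.1]Traceback (most recent call last):
  File "<stdin>", line 8, in <module>
    return _quantile_unchecked(
        a, q, axis, out, overwrite_input, method, keepdims, weights)
    return _ureduce(a,
                    func=_quantile_ureduce_func,
    ...<5 lines>...
                    overwrite_input=overwrite_input,
                    method=method)
    r = func(a, **kwargs)
    result = _quantile(arr,
                       quantiles=q,
    ...<2 lines>...
                       out=out,
                       weights=wgt)
    slices_having_nans = np.isnan(arr[-1, ...])
                                  ~~~^^^^^^^^^
IndexError: index -1 is out of bounds for axis 0 with size 0
```

View pics/s17c.png

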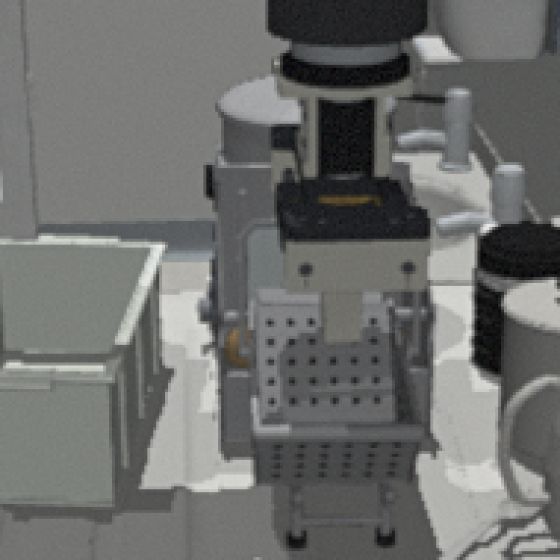

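Request:
send_rows(motion=[{"offset": [0,0,-3],"turn": 0},{"offset": [0,1,-7],"turn": 0},{"offset": [0,4,-9],"turn": 0},{"offset": [0,8,-9],"turn": 0},{"offset": [0,12,-9],"turn": 0},{"offset": [0,16,-9],"turn": 0},{"offset": [0,16,-9],"turn": 0}], hand=0)

```text
t: 19.05
eef_pos: [0.6351, -0.359, 0.4339]
ee_rot: [3.141, 0.0, -0.017]
force: [-0.0, 0.7, 0.5]
width: 0.0427
```

```bash
python3 - <<'E'
from m import *
go([.6375,-.209,.280],89.2)
t=grab('top','t18'); s=grab('side','s18')
a=np.clip(cv2.resize(t['frame'][120:230,210:390],(720,440),interpolation=3)*1.4,0,255).astype(np.uint8); cv2.imwrite('pics/t18c.png',a)
for n,f in(('top',t),('side',s)):
    Q,g=basket(f,''); h=cv2.cvtColor(f['frame'],cv2.COLOR_BGR2HSV); pm=cv2.inRange(h,(8,80,40),(25,255,255))
    k=(pm>0)&(abs(Q[...,1])<120)&(Q[...,0]>-230)&(Q[...,0]<140)&(Q[...,2]<160); nn,l,st,c=cv2.connectedComponentsWithStats(k.astype(np.uint8))
    print(n,[(np.round(c[i]),st[i][4],np.round(np.median(Q[l==i],0))) for i in range(1,nn) if st[i][4]>12])
    m=(abs(Q[...,1])<40)&(Q[...,2]>85)&(Q[...,2]<140); q=Q[m]
    for lo in list(range(-212,-180,6))+list(range(-30,40,5)):
        kk=(q[:,0]>=lo)&(q[:,0]<lo+5)
        if kk.sum()>4: print(lo,kk.sum(),np.round(np.percentile(q[kk,2],[10,50,95])),end='; ')
    print()
E
```

```text
offset [-1.000e-02 -1.502e+01  1.538e+01] turn -0.2 t 19.05 yaw_y -91.0 tcp [ 635.1 -359.   433.9] F [-0.   0.7  0.5] w 42.7
grip point in peeler frame [-345.7    1.6  275.1]
top [(array([253., 170.]), np.int32(580), array([ 91., -26.,  43.])), (array([254., 197.]), np.int32(294), array([86., 27., 42.]))]
-194 38 [100. 108. 111.]; -188 99 [ 91.  95. 100.]; -182 94 [86. 88. 92.]; -30 14 [85. 86. 87.]; -25 66 [86. 88. 91.]; -20 76 [90. 92. 95.]; -15 112 [ 94.  97. 101.]; -10 76 [ 99. 102. 105.]; -5 116 [104. 105. 108.]; 0 78 [103. 106. 108.]; 5 115 [104. 105. 108.]; 10 77 [103. 105. 108.]; 15 115 [103. 105. 108.]; 20 64 [ 89. 104. 107.]; 
grip point in peeler frame [-345.7    1.6  275.1]
side [(array([280., 230.]), np.int32(51), array([70., 63., 32.]))]
-206 30 [103. 106. 110.]; -200 182 [101. 107. 111.]; -194 26 [ 94. 109. 110.]; -188 76 [87. 90. 93.]; -182 6 [85. 86. 87.]; -30 14 [85. 86. 89.]; -25 87 [86. 88. 92.]; -20 86 [88. 91. 97.]; -15 93 [ 93.  97. 102.]; -10 77 [ 97. 101. 105.]; -5 42 [101. 104. 106.]; 0 33 [104. 105. 106.]; 5 27 [104. 105. 106.]; 10 23 [104. 105. 107.]; 15 26 [104. 105. 106.]; 20 14 [104. 105. 105.];
```

View pics/t18c.png

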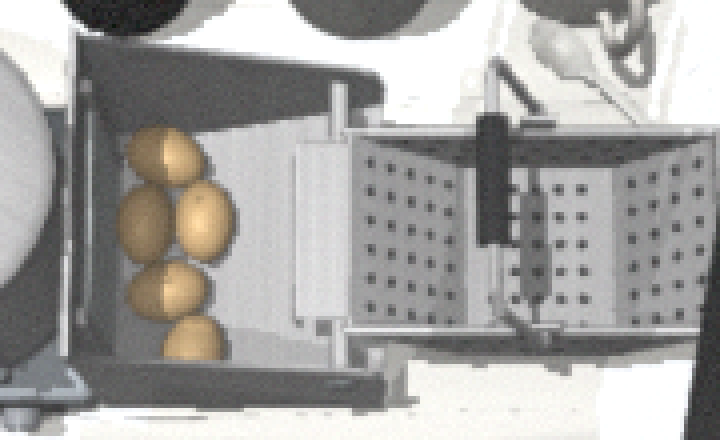

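```bash
python3 - <<'E'
from m import *
a=load('top0'); b=grab('top','t19')
for n,(u0,u1,v0,v1) in dict(cup=(172,212,250,282),spoon=(340,388,122,164)).items():
    A,B=[cv2.cvtColor(x['frame'][v0:v1,u0:u1],cv2.COLOR_BGR2GRAY).astype(np.float32) for x in(a,b)]
    print(n,'shift px',np.round(cv2.phaseCorrelate(A,B),2),'mean diff',round(float(abs(A-B).mean()),1))
s=get_state(); print(np.round(s['qd'],3),np.round(s['force'],1),s['t'])
prof_f=grab('side','s19'); Q,g=basket(prof_f,''); m=(abs(Q[...,1])<45)&(Q[...,2]>85)&(Q[...,2]<140); q=Q[m]
r=q[q[:,0]<-190]; l=q[(q[:,0]>0)&(q[:,0]<22)]; print('bar top',np.round(np.percentile(r[:,2],97)),'lip top',np.round(np.median(l[:,2])))
job_done()
E
```

```text
Traceback (most recent call last):
ValueError: setting an array element with a sequence. The requested array has an inhomogeneous shape after 1 dimensions. The detected shape was (2,) + inhomogeneous part.
```

```bash
python3 - <<'E'
from m import *
a=load('top0'); b=grab('top','t20')
for n,(u0,u1,v0,v1) in dict(cup=(172,212,250,282),spoon=(340,388,122,164)).items():
    A,B=[cv2.cvtColor(x['frame'][v0:v1,u0:u1],cv2.COLOR_BGR2GRAY).astype(np.float32) for x in(a,b)]
    print(n,'shift px',cv2.phaseCorrelate(A,B),'mean diff',round(float(abs(A-B).mean()),1))
s=get_state(); print(np.round(s['qd'],3),np.round(s['force'],1),s['t'])
f=grab('side','s20'); Q,g=basket(f,''); m=(abs(Q[...,1])<45)&(Q[...,2]>85)&(Q[...,2]<140); q=Q[m]
r=q[q[:,0]<-190]; l=q[(q[:,0]>0)&(q[:,0]<22)]; print('bar top',np.round(np.percentile(r[:,2],97)),'lip top',np.round(np.median(l[:,2])))
E
```

```text
cup shift px ((-0.00850652325407708, 0.04306700935350172), 0.994836175069213) mean diff 33.1
spoon shift px ((0.0023262853288628094, 0.43798242847146085), 0.8808163695865208) mean diff 33.3
[ 0.014 -0.008 -0.004  0.001  0.002  0.002] [ 0.4 -0.6 -1. ] 19.25
grip point in peeler frame [-343.8    1.2  275.7]
bar top 111.0 lip top 105.0
```

```bash
python3 -c "
from station import *
print(job_done())"
```

```text
the job is handed in; nothing more can be done
None
```

The job is handed in at about 19 s of the 66 s allowed. The basket ended up where you asked, but the last part of the lowering was a drop, not a controlled set-down.

**What I did**
- I lifted the basket out of the tub by its handle and stood it level on the rods with the hook over the rail. I left the handle leaning forward and let go.
- I then took the rear bar and tipped the basket over the rail to about 69°, with the hook still on.

**The slip:** The tool cannot tilt with these moves, so I held the bar upright, near the fingertips, with a 12 N grip. On the way back down the bar slipped out somewhere between about 48° and 20°, and the basket fell the rest of the way onto the rods. I did not lift it again to repeat the lowering.

**Last checks**
- **Potatoes:** all five are in the hopper and the basket is empty, seen from above.
- **Basket:** it is level and hooked. The rear bar's top is at 111 mm and the lip's at 105 mm, the same as when I first set it down. One reading just after the slip showed it about 3.5° front-up; later ones were level.
- **Cup and spoon:** the cup has not moved. The spoon's image shifted about 0.4 px, or roughly 1 mm, which I take to be lighting, since nothing came near it.
- **Arm:** it is clear of everything, with about 1 N on the wrist.

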